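# Tamp the drying tray level and slide its cover shut

## Task

With the hand tamper, tamp the tilted drying blocks down until all six lie flat and level on the floor of the tray, without touching the blocks with the gripper. Then push the cover along its guides into the tray's grooves until it is fully home, and leave the tamper standing upright on the worktop. Leave the other things on the bench where they are.

Things in the scene. Friction and masses are not known exactly. Their poses are not given: they have to be found in the camera images.
- tray: open aluminium tray fixed to the worktop, 160 x 124 mm outside, with a loading apron at one end. Origin: on the worktop under the middle of the open compartment; x points from the apron to the closed end (the way the cover slides home), y across, z up. Compartment: 144 (x) by 96 mm (y) inside, floor 6 mm and walls 36 mm above the worktop; over the long walls run the cover's grooves and lips, top 47.5 mm up
- tray_mouth (a point): middle of the groove mouths, at x = -80 mm in the tray's frame, 36 mm up. Grooves: 111 mm apart, 7.5 mm high, from here to a stop at the +x end; lips flush with the compartment's long walls. The wall below ends at groove height. From here the apron, a flat shelf 36 mm up, runs 120 mm to -x, with side guides 8 mm high, 116 mm apart, and a taper at the mouths
- tray_floor (a point): middle of the compartment's floor, 6 mm above the worktop, axes as the tray's. A block that lies flat has its centre 11 mm above it, and its top 22 mm
- tray_home (a point): where the cover's origin stands when the cover is fully home (36 mm above the worktop, over the middle of the compartment), axes as the tray's
- cover: flat grey plastic cover, loose, 150 (x) x 108 (y) x 5 mm, about 150 g, lying on the apron between the guides in line with the grooves and 5 to 30 mm short of them. Origin: middle of its underside; x points to the edge that goes in first. A rib, 70 mm wide, 8 mm thick, stands 17 mm above the cover's top along its rear (-x) edge, to push on. It slides with a few newtons at most
- cover_rib (a point): middle of the rear (-x) face of the cover's rib, flush with the cover's rear edge, 13 mm above the cover's underside
- tamper: steel hand tamper standing upright on the worktop beyond the tray, about 350 g: flat foot plate 86 (x) x 60 (y) x 10 mm with a slippery plastic facing, a 16 mm post, and on top a black bar handle 90 mm long (x), 24 mm wide (y), 24 mm high. Origin: middle of the foot's underside, z up; total height 109 mm
- tamper_grip (a point): centre of the tamper's bar handle, 97 mm above the foot's underside; the bar runs along x, grasp it across y (24 mm)
- block_1: a chunky square block of off-white drying agent, 42 x 42 x 22 mm, rounded edges, 45 g; origin at its centre, z across its 22 mm thickness (out of the face with the shallow round boss), x and y along its sides. At the start it stands tilted about 35 degrees, leaning on the compartment's +y wall with its low edge on the floor; pressed down on its raised edge with some 10 N it slides down flat
- block_2: a chunky square block of off-white drying agent, 42 x 42 x 22 mm, rounded edges, 45 g; origin at its centre, z across its 22 mm thickness (out of the face with the shallow round boss), x and y along its sides. At the start it stands tilted about 35 degrees, leaning on the compartment's +y wall with its low edge on the floor; pressed down on its raised edge with some 10 N it slides down flat
- block_3: a chunky square block of off-white drying agent, 42 x 42 x 22 mm, rounded edges, 45 g; origin at its centre, z across its 22 mm thickness (out of the face with the shallow round boss), x and y along its sides. At the start it stands tilted about 35 degrees, leaning on the compartment's end wall at +x; pressed down on its raised edge with some 10 N it slides down flat
- block_4: a chunky square block of off-white drying agent, 42 x 42 x 22 mm, rounded edges, 45 g; origin at its centre, z across its 22 mm thickness (out of the face with the shallow round boss), x and y along its sides. At the start it lies flat along the compartment's -y side
- block_5: a chunky square block of off-white drying agent, 42 x 42 x 22 mm, rounded edges, 45 g; origin at its centre, z across its 22 mm thickness (out of the face with the shallow round boss), x and y along its sides. At the start it lies flat along the compartment's -y side
- block_6: a chunky square block of off-white drying agent, 42 x 42 x 22 mm, rounded edges, 45 g; origin at its centre, z across its 22 mm thickness (out of the face with the shallow round boss), x and y along its sides. At the start it lies flat along the compartment's -y side
- timer: bystander: white bench timer, 64 x 64 x 16 mm; origin under its centre
- tape_roll: bystander: roll of label tape, 69 mm across, 18 mm high; origin under its centre
- beaker: bystander: clear 100 ml beaker, 69 mm across, 85 mm high; origin under its centre
- marker_1: bystander: marker pen lying down, 135 mm long; origin under its middle
- dropper_2: bystander: small dropper bottle, 25 mm across, 67 mm high, beyond the tamper; origin under its centre
Things that resemble listed ones, but are neither listed nor needed, are in the scene too. What is shaped like the block_4 but brown or purple is not meant.

How it is judged:
On the way, in this order (a step that is already met when the one before it is completed fails the run):
1. the tamper presses on the bed (over 2 N) with all six blocks lying flat in the tray (z of each of block_1, block_2, block_3, block_4, block_5, block_6 in the frame of tray_floor below 0.014 m and horizontal distance between each of block_1, block_2, block_3, block_4, block_5, block_6 and tray_floor below 0.075 m and (contact force between tamper and block_1 above 2 N or contact force between tamper and block_2 above 2 N or contact force between tamper and block_3 above 2 N or contact force between tamper and block_4 above 2 N or contact force between tamper and block_5 above 2 N or contact force between tamper and block_6 above 2 N)), for 0.1 s.
2. the cover is fully home over the level blocks (z of each of block_1, block_2, block_3, block_4, block_5, block_6 in the frame of tray_floor below 0.014 m and x of cover in the frame of tray_home above -0.004 m and distance between cover and tray_home below 0.007 m), for 0.2 s.
At the end, for the whole second after the job is handed in: All six blocks lie flat in the compartment (centres less than 14 mm above its floor), the cover is within 4 mm of its stop and down in its grooves (origin within 7 mm of its home point), and the tamper stands upright (within 0.1 rad) on the worktop, released, everything at rest (all of step 2 and horizontal distance between each of block_1, block_2, block_3, block_4, block_5, block_6 and tray_floor below 0.075 m and angle between tamper's own z axis and vertical below 0.1 rad and height (world z) of tamper between -0.006 and 0.006 m and linear speed of each of tamper, cover below 0.02 m/s); the robot touches nothing.
It fails at once if the gripper touches a block (over 1 N) (contact force between the fingers and block_1 above 1 N or contact force between the fingers and block_2 above 1 N or contact force between the fingers and block_3 above 1 N or contact force between the fingers and block_4 above 1 N or contact force between the fingers and block_5 above 1 N or contact force between the fingers and block_6 above 1 N).
It fails at once if a bystander is moved more than 30 mm (distance of any of timer, tape_roll, beaker, marker_1, dropper_2 from where it was at the start of the episode above 0.03 m).
It also fails if it takes over 64 s, if anything falls off the work surface, if the arm or the gripper's body presses on something with over 40 N, if the wrist force passes 120 N, or if a joint passes its speed limit or range.

## Robot

A 7-joint arm with a two-finger parallel gripper is mounted at the origin on a cart in front of the work surface, level with it; the furniture and walls round the work are solid. World frame = base frame: x ahead of the robot, y to its left, z up, the work surface at z = 0. Lengths are in m, angles in rad, forces in N, time in s.
With the tool pointing down it reaches from about 0.35 to 0.9 m from the base axis. Payload 8.1 kg.
Tool frame: the origin (TCP) lies between the finger pads; the fingertips stand ahead of it and the grasp point (between the pads) is the TCP (arm.nose_length is the z of the fingertips in the tool frame, in m); z points along the fingers, y is the line along which they close (so a half turn about z gives the same grasp; the last joint's range is limited). The gripper opens to 92 mm and grips with 3 to 60 N. Pads are 19 mm wide; open, the fingers measure 130 mm over their backs; the gripper's body (75 mm by 190 mm) begins 47 mm behind the grasp point.
Start: joints at [-0.103, 0.434, 0.025, 1.573, -0.012, 1.134, -0.075], TCP at [0.625, -0, 0.246] pointing down, gripper open.
Joint ranges: [-2.62, 2.62], [-0.44, 2.09], [-1.27, 1.32], [0.08, 2.57], [-1.32, 4.46], [0.12, 2], [-2.74, 2.74]. Speed limits (rad/s): [2.22, 2.22, 3.01, 3.01, 3.14, 3.14, 3.14].

## Interface

Orientations are given as a rotation vector (axis times angle).
In Python, from cell import sensors, optics, arm gives the robot as it stands.
- The arm moves only by the tool arm_command, never from a script. Its argument "deltas" is one flat list of numbers, 7 for each row, row after row: the turn, a rotation vector about the world's x, y, z as a fraction of full scale, then the shift along the world's x, y, z as a fraction of full scale, then the finger opening in mm, from 0 to 91.8. In form: [wx, wy, wz, dx, dy, dz, fingers, wx, wy, wz, dx, dy, dz, fingers, ...]. A call has 1 to 20 rows; each row is the pose to reach, as a shift and turn from the pose commanded when the call began; what a row does not reach only later rows make up. Full scale, the value 1, is 1 m for a shift and 90 degrees for a turn. A row lasts 1/10 s, in which the tool goes at most 50 mm and 8.59 degrees, less where a joint would pass 70% of its speed; a pose out of reach is approached as far as the arm can. A call with a number of a shift or a turn outside -1 to 1 is refused whole. A call with a gripper value outside its range is refused whole. The fingers move at their own pace and stop on an object; "force" is the grip in N (left out, the last holds). Time passes only in rows, so rows that repeat a pose let the fingers close. It gives the time, the measured TCP pose, the force, the opening and the grip force at its end, in the units of the state.
- sensors.observe(): the state, without advancing time (a new reading comes with each control period).
- optics.get_image(name): name is "scene" or "side" or "wrist"; returns the picture (480x640x3 uint8, blue, green, red); there is no depth.
- optics.calibration(name): a dict with "camera_matrix" (3x3 intrinsics, pixels), "rvec" (rotation vector, rad) and "tvec" (3), from world to camera coordinates, as OpenCV has them. Camera axes: x right, y down, z forward; pixel columns grow to the right and rows downward; lengths in m; the calibration is good to about 2 mm. A picture is of the moment at which its call begins: read the wrist's pose just before it. calibration takes no time and is no camera call; for the wrist camera it gives the pose at the moment of the call.
- arm.sign_off(): hands the job in; it is judged then, once.
The state is a dict: "clock": time; "joints": joint angles; "dq": joint speeds; "joint_efforts": joint torques, N m; "position": TCP position; "ee_rot": TCP orientation; "force": force on the tool from outside, world axes, zero at the start; "ft_torque": the same for the moment, N m; "width": opening from 0.0 (shut) to 1.0 (fully open); "gripper_force": force on a finger pad.
Only numpy, scipy, OpenCV 4.12 (cv2) and the standard library are available. Lean on these libraries where they do the work, as an engineer would, in place of code of your own. Each camera call takes 0.05 s, during which the arm holds its last target. There are 200 camera calls.

## Working session

There is one attempt and no reset: what is moved stays moved. The work goes in short steps, Python scripts to look and compute and a tool call to move; the robot and the scene stay as the last step left them, time stands still between calls to the robot, and variables do not carry over. Pictures are saved under pics/ and viewed, at most 11 in all, crops included, and the job is handed in when it is done.

Besides the shell and the picture viewer there is one more tool, called after ">>>" in YAML: its name, and indented under it one key for each argument. arm_command: Moves the arm, as the interface text tells. Its arguments: {"type":"object","properties":{"deltas":{"type":"array","items":{"type":"number"}},"force":{"type":"number"}},"required":["deltas"]}

```bash
mkdir -p pics; ls; python3 - <<'E'
from cell import sensors, optics, arm
import cv2
s=sensors.observe();print({k:s[k] for k in('clock','position','ee_rot','force','width')},arm.nose_length)
for n in("scene","side","wrist"):
    c=optics.calibration(n);print(n,c)
    cv2.imwrite(f"pics/{n}0.png",optics.get_image(n))
E
```

```text
pics
{'clock': 0.0, 'position': array([ 6.24497728e-01, -7.27980838e-05,  2.44933119e-01]), 'ee_rot': array([-2.22081595e+00, -2.22060091e+00,  1.97770847e-03]), 'force': array([ 0.19424835,  0.07465737, -0.03889897]), 'width': 0.9988459338749811} 0.019
scene {'camera_matrix': array([[561.57246167,   0.        , 323.27562056],
       [  0.        , 561.57246167, 241.63575413],
       [  0.        ,   0.        ,   1.        ]]), 'rvec': array([ 1.01164256, -2.11162613,  1.33641438]), 'tvec': array([0.37560642, 0.2908058 , 1.14818772])}
side {'camera_matrix': array([[505.05602   ,   0.        , 324.25146829],
       [  0.        , 505.05602   , 243.89841757],
       [  0.        ,   0.        ,   1.        ]]), 'rvec': array([ 2.32068434,  0.05483835, -0.01009955]), 'tvec': array([-0.60344582,  0.04957221,  1.22656701])}
wrist {'camera_matrix': array([[410.95230523,   0.        , 316.1762451 ],
       [  0.        , 410.95230523, 234.3700358 ],
       [  0.        ,   0.        ,   1.        ]]), 'rvec': array([-2.88450510e+00, -1.38498351e-03,  1.97772181e-03]), 'tvec': array([-0.62369639, -0.03324927,  0.38887402])}
```

View pics/scene0.png

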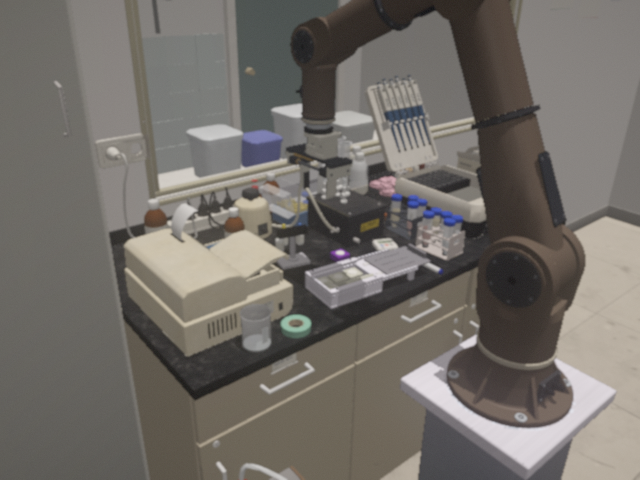

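View pics/wrist0.png

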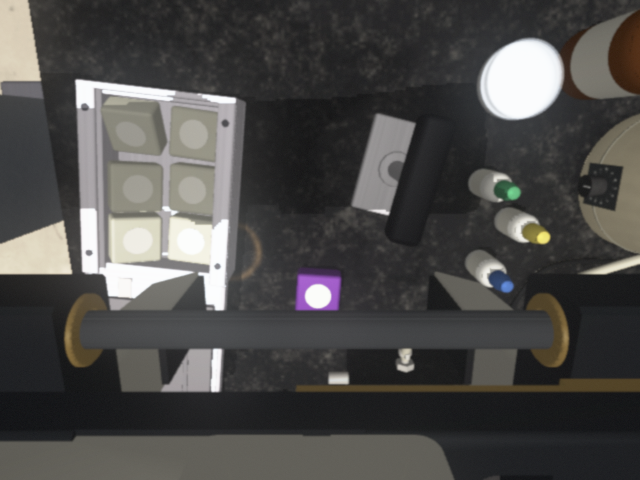

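View pics/side0.png

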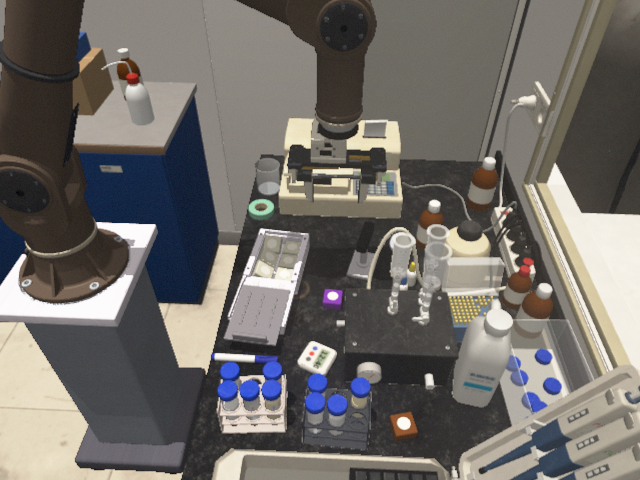

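The wrist view has image right = world +x and up = +y. The tray spans about (77–243, 80–275), with its apron toward -y. The tamper foot is near (385,165), its bar near (418,180). The left-column blocks are tilted. I'll enlarge this for accurate points.

```bash
cat > h.py <<'E'
import cv2,numpy as np
from cell import sensors, optics, arm
def ray(name,uv,z,cal=None):
    c=cal or optics.calibration(name);R=cv2.Rodrigues(c['rvec'])[0];K=c['camera_matrix'];t=c['tvec']
    o=-R.T@t; uv=np.atleast_2d(uv).astype(float)
    d=(R.T@np.linalg.inv(K)@np.c_[uv,np.ones(len(uv))].T).T
    z=np.broadcast_to(z,len(uv))
    return o+d*((z-o[2])/d[:,2])[:,None]
def proj(name,P,cal=None):
    c=cal or optics.calibration(name)
    return cv2.projectPoints(np.atleast_2d(P).astype(float),c['rvec'],c['tvec'],c['camera_matrix'],None)[0][:,0]
def crop(im,x,y,w,h,s,fn):
    cv2.imwrite(fn,cv2.resize(im[y:y+h,x:x+w],None,fx=s,fy=s,interpolation=cv2.INTER_CUBIC))
E
python3 - <<'E'
from h import *
crop(cv2.imread('pics/wrist0.png'),60,70,400,300,2,'pics/w0c.png')
s=cv2.imread('pics/side0.png');crop(s,210,210,200,150,4,'pics/s0c.png')
E
```

```text
(no output)
```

View pics/w0c.png

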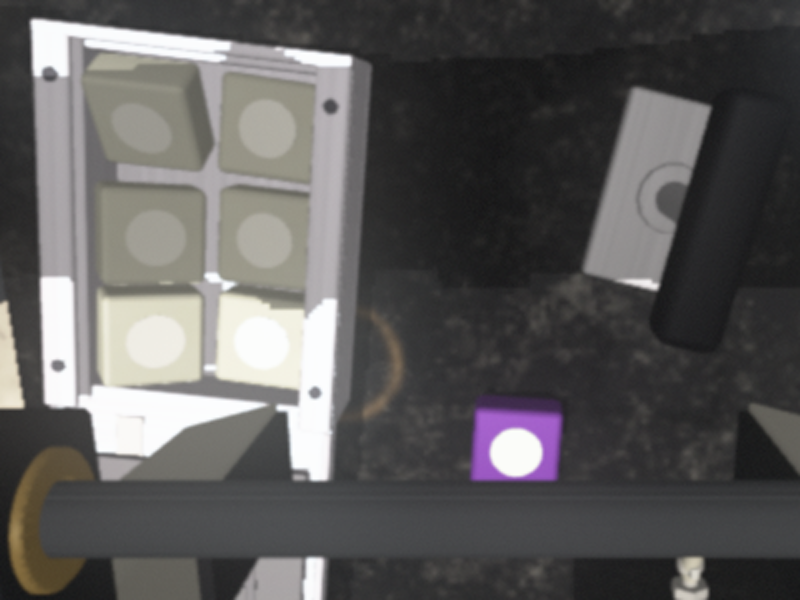

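View pics/s0c.png

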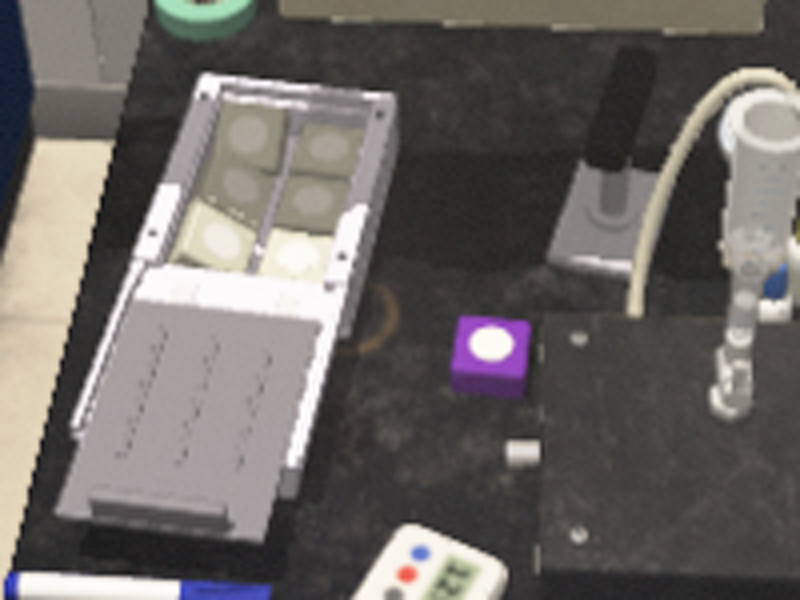

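Crop readings: the tray-lip screws are clear in both views. Block 3 (top left) leans on the end wall. Blocks 1 and 2 (left column) lean on the -X side wall. The cover is on the apron with its rib at the -y end. The tamper foot's left edge runs (633,88)–(585,272). Next I triangulate.

```bash
cat >> h.py <<'E'
W=lambda p:np.array(p,float)/2+[60,70]
S=lambda p:np.array(p,float)/4+[210,210]
E
python3 - <<'E'
from h import *
np.set_printoptions(precision=4,suppress=True)
w=W([(50,74),(331,106),(57,365),(315,393)]); s=S([(204,97),(380,115),(152,233),(343,256)])
for n,p in(('wrist',w),('side',s)):
    P=ray(n,p,.0475);print(n,P[:,:2].tolist(),'c',P.mean(0))
    d=P[0]+P[1]-P[2]-P[3];print('yaw x',np.degrees(np.arctan2(d[1],d[0])),'len',np.linalg.norm(d)/2,np.linalg.norm(P[0]+P[2]-P[1]-P[3])/2)
P=ray('wrist',W([(33,20),(353,57)]),.0475);print('end corners',P)
print('foot w',ray('wrist',W([(633,88),(585,272)]),.01))
print('foot s',ray('side',S([(575,160),(548,258),(632,272)]),.01))
print('handle w top',ray('wrist',W([(750,90),(785,97),(655,338),(718,350)]),.105))
# cover underside+5 : front L,R rear L,R
P=ray('side',S([(135,298),(322,318),(57,515),(264,542)]),.041);print('cover',P)
for n in('timer',(390,560)),('pen0',(8,587)),('pen1',(268,590)),('purple',(490,345)):print(n[0],ray('side',S(n[1]) if type(n[1]) is tuple else 0,.015))
E
```

```text
wrist [[0.4428580694232666, 0.08170247155584273], [0.552198859085949, 0.06969660224512272], [0.4288964525215585, -0.03745965433369362], [0.5386614261597469, -0.04998659560792715]] c [0.4907 0.016  0.0475]
yaw x 83.4322659886514 len 0.12021157017435835 0.11023746448786642
side [[0.4444009738061746, 0.08046329648777306], [0.5535622763359621, 0.0699165010872792], [0.4303670735471079, -0.0369984299134839], [0.5410130191248878, -0.0493649425997823]] c [0.4923 0.016  0.0475]
yaw x 83.59327049522463 len 0.11911548266760792 0.11049914706469677
end corners [[0.4391 0.1016 0.0475]
 [0.5618 0.0881 0.0475]]
foot w [[ 0.6764  0.0777  0.01  ]
 [ 0.6574 -0.0039  0.01  ]]
foot s [[ 0.6743  0.0759  0.01  ]
 [ 0.6583 -0.0091  0.01  ]
 [ 0.7078 -0.0179  0.01  ]]
handle w top [[ 0.7013  0.0744  0.105 ]
 [ 0.7129  0.0722  0.105 ]
 [ 0.6741 -0.0094  0.105 ]
 [ 0.6965 -0.0138  0.105 ]]
cover [[ 0.4271 -0.0815  0.041 ]
 [ 0.5327 -0.091   0.041 ]
 [ 0.4114 -0.2304  0.041 ]
 [ 0.5175 -0.2416  0.041 ]]
timer [[ 0.5795 -0.2309  0.015 ]]
pen0 [[ 0.3882 -0.2568  0.015 ]]
pen1 [[ 0.5193 -0.2521  0.015 ]]
purple [[ 0.6261 -0.0832  0.015 ]]
```

```bash
python3 - <<'E'
from h import *
np.set_printoptions(precision=3,suppress=True)
for z in(.05,.1,.15,.2,.25):
    P=ray('wrist',[(485,80),(520,80),(470,185),(515,190)],z);print(z,P[:,:2].tolist(),proj('side',P).round().tolist())
    print('  rack caps',ray('side',[(233,368),(272,366),(318,380)],z)[:,:2].tolist())
E
```

```text
0.05 [[0.7527637639379996, 0.10153303388599122], [0.7794832132247873, 0.10155010725482372], [0.7490199772754247, 0.021138044096548236], [0.786115936473675, 0.01708336581207521]] [[386.0, 232.0], [397.0, 233.0], [386.0, 255.0], [402.0, 257.0]]
  rack caps [[0.4429805501043699, -0.30339824473418986], [0.5163982420739494, -0.2953310400721254], [0.6056562034640736, -0.3213718881647253]]
0.1 [[0.7335100847626863, 0.09638964703964625], [0.7562264506281768, 0.09640416249199682], [0.7303271887891736, 0.02803936099118263], [0.7618654653544563, 0.02459215089383627]] [[380.0, 218.0], [390.0, 218.0], [380.0, 237.0], [394.0, 238.0]]
  rack caps [[0.4543362631099872, -0.33558185858964384], [0.5233247886601899, -0.32800133487639305], [0.6071979667011593, -0.3524711822086908]]
0.15 [[0.7142564055873731, 0.0912462601933013], [0.7329696880315664, 0.09125821772916992], [0.7116344003029225, 0.03494067788581703], [0.7376149942352378, 0.03210093597559734]] [[374.0, 203.0], [382.0, 203.0], [374.0, 218.0], [385.0, 219.0]]
  rack caps [[0.4656919761156045, -0.36776547244509794], [0.5302513352464304, -0.36067162968066063], [0.6087397299382452, -0.38357047625265633]]
0.2 [[0.6950027264120598, 0.08610287334695635], [0.7097129254349559, 0.08611227296634302], [0.6929416118166714, 0.04184199478045142], [0.7133645231160193, 0.03960972105735841]] [[367.0, 186.0], [374.0, 186.0], [367.0, 198.0], [376.0, 199.0]]
  rack caps [[0.4770476891212218, -0.39994908630055204], [0.537177881832671, -0.39334192448492833], [0.610281493175331, -0.4146697702966219]]
0.25 [[0.6757490472367467, 0.0809594865006114], [0.6864561628383454, 0.08096632820351612], [0.6742488233304204, 0.04874331167508582], [0.6891140519968008, 0.04711850613911947]] [[360.0, 169.0], [365.0, 169.0], [359.0, 177.0], [366.0, 178.0]]
  rack caps [[0.4884034021268391, -0.43213270015600613], [0.5441044284189116, -0.4260122192891959], [0.6118232564124169, -0.4457690643405874]]
```

>>> arm_command:
  deltas: [0,0,-0.07,0.035,0.015,-0.03,60,0,0,-0.147,0.0715,0.03,-0.07,60,0,0,-0.147,0.0715,0.03,-0.07,60,0,0,-0.147,0.0715,0.03,-0.07,60,0,0,-0.147,0.0715,0.03,-0.07,60]
  force: 55

```text
clock: 0.65
position: [0.6964, 0.0292, 0.1766]
ee_rot: [2.462, 1.951, 0.0]
force: [-0.5, -0.2, 0.8]
width: 0.666
gripper_force: 0.0
```

```bash
python3 - <<'E'
from h import *
c=optics.calibration('wrist');im=optics.get_image('wrist')
R=cv2.Rodrigues(sensors.observe()['ee_rot'])[0];print(R.round(3))
Tc=np.array([.696,.030,0]);a=np.radians(76.8);X=np.array([np.cos(a),np.sin(a),0]);Y=np.array([-X[1],X[0],0])
def box(l,w,z):return [Tc+X*l*i/2+Y*w*j/2+[0,0,z] for i,j in((1,1),(1,-1),(-1,-1),(-1,1))]
for b,col in((box(.09,.024,.109),(0,255,0)),(box(.086,.06,.01),(0,0,255))):
    cv2.polylines(im,[proj('wrist',b,c).round().astype(int)],True,col,1)
cv2.imwrite('pics/w1.png',im)
E
```

```text
[[ 0.229  0.973  0.002]
 [ 0.973 -0.229 -0.   ]
 [ 0.     0.002 -1.   ]]
```

View pics/w1.png

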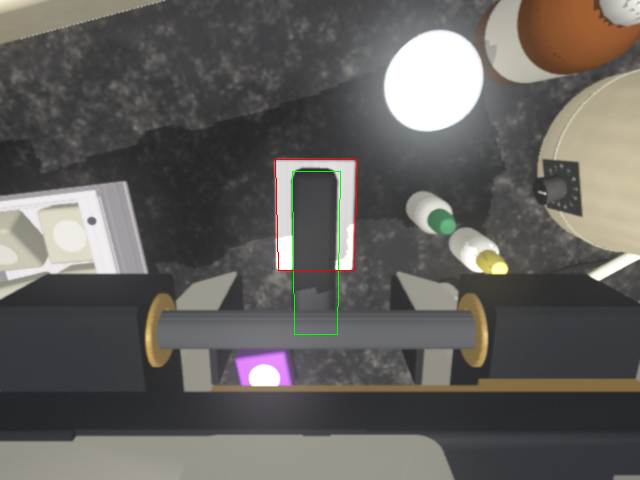

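The overlay of my tamper estimate matches the foot (275–356, 158–270) and the bar (293–340) to about 1–2 mm. I'll descend, grasp and lift.

>>> arm_command:
  deltas: [0,0,0,0,0,-0.04,60,0,0,0,0,0,-0.077,60,0,0,0,0,0,-0.077,60,0,0,0,0,0,-0.077,60,0,0,0,0,0,-0.077,10,0,0,0,0,0,-0.077,10,0,0,0,0,0,-0.077,10,0,0,0,0,0,-0.077,10,0,0,0,0,0,-0.077,10,0,0,0,0,0,-0.077,10,0,0,0,0,0,-0.077,10,0,0,0,0,0,-0.077,10]
  force: 55

```text
clock: 1.9
position: [0.6966, 0.03, 0.0991]
ee_rot: [2.463, 1.951, 0.0]
force: [-1.7, -0.6, 4.9]
width: 0.258
gripper_force: 55.0
```

>>> arm_command:
  deltas: [0,0,0,0,0,0.045,10,0,0,0,0,0,0.085,10,0,0,0.02,-0.03,-0.006,0.085,10,0,0,0.05,-0.075,-0.014,0.085,10,0,0,0.074,-0.12,-0.022,0.085,10,0,0,0.074,-0.165,-0.03,0.085,10,0,0,0.074,-0.2,-0.036,0.085,10,0,0,0.074,-0.22,-0.0387,0.085,10,0,0,0.074,-0.22,-0.0387,0.085,10,0,0,0.074,-0.22,-0.0387,0.085,10,0,0,0.074,-0.22,-0.0387,0.085,10,0,0,0.074,-0.22,-0.0387,0.085,10]

```text
clock: 3.1
position: [0.4773, -0.0085, 0.1835]
ee_rot: [2.345, 2.091, 0.0]
force: [0.4, -0.9, -5.3]
width: 0.259
gripper_force: 55.0
```

```bash
python3 - <<'E'
from h import *
s=sensors.observe();p=s['position'];print(p,s['force'])
im=optics.get_image('side');c=optics.calibration('side')
C=np.array([.4915,.0157,0]);a=np.radians(83.5);X=np.array([np.cos(a),np.sin(a),0]);Y=np.array([-X[1],X[0],0])
def box(T,l,w,z):return [T+X*l*i/2+Y*w*j/2+[0,0,z] for i,j in((1,1),(1,-1),(-1,-1),(-1,1))]
for b,col in((box(C,.144,.096,.0475),(0,255,0)),(box(np.array([p[0],p[1],0]),.086,.06,p[2]-.0991+.01),(0,0,255))):
    cv2.polylines(im,[proj('side',b,c).round().astype(int)],True,col,1)
crop(im,200,150,200,150,4,'pics/s1.png')
E
```

```text
[ 0.47727558 -0.00853443  0.18352175] [ 0.42226458 -0.88405194 -5.30871234]
```

View pics/s1.png

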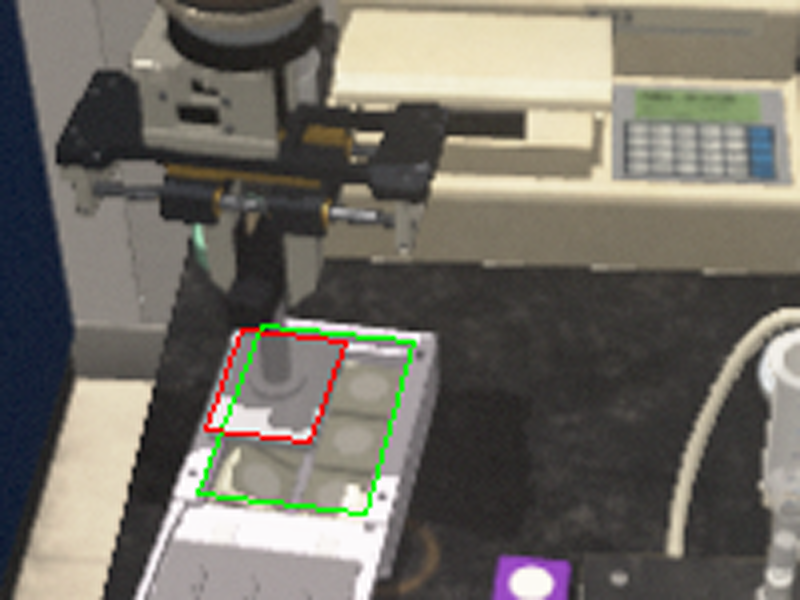

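The tamper is square over the +y side, 5 mm clear of the lips. Pressing down slowly.

>>> arm_command:
  deltas: [0,0,0,0,0,-0.015,10,0,0,0,0,0,-0.03,10,0,0,0,0,0,-0.036,10,0,0,0,0,0,-0.04,10,0,0,0,0,0,-0.044,10,0,0,0,0,0,-0.048,10,0,0,0,0,0,-0.051,10,0,0,0,0,0,-0.054,10,0,0,0,0,0,-0.054,10,0,0,0,0,0,-0.054,10]

```text
clock: 4.15
position: [0.4765, -0.0087, 0.1298]
ee_rot: [2.345, 2.09, 0.0]
force: [0.7, 0.5, -4.3]
width: 0.259
gripper_force: 55.0
```

>>> arm_command:
  deltas: [0,0,0,0,0,-0.002,10,0,0,0,0,0,-0.004,10,0,0,0,0,0,-0.005,10,0,0,0,0,0,-0.005,10]

```text
clock: 4.55
position: [0.4781, -0.0086, 0.1269]
ee_rot: [2.344, 2.089, 0.005]
force: [-3.9, 0.3, 22.5]
width: 0.253
gripper_force: 55.0
```

Foot bottom is at 27.8 mm with 27 N, so blocks 1 and 2 are flat. Next is block 3.

>>> arm_command:
  deltas: [0,0,0,0,0,0.02,10,0,0,0,0,0,0.04,10,0,0,0,0.003,0.025,0.04,10,0,0,0,0.0057,0.0497,0.04,10,0,0,0,0.0057,0.0497,0.04,10,0,0,0,0.0057,0.0497,0.04,10,0,0,0,0.0057,0.0497,0.025,10,0,0,0,0.0057,0.0497,0.018,10,0,0,0,0.0057,0.0497,0.014,10,0,0,0,0.0057,0.0497,0.01,10,0,0,0,0.0057,0.0497,0.007,10,0,0,0,0.0057,0.0497,0.004,10,0,0,0,0.0057,0.0497,0.004,10]

```text
clock: 5.85
position: [0.4821, 0.0409, 0.1285]
ee_rot: [-2.345, -2.09, 0.0]
force: [-0.5, -0.2, -3.7]
width: 0.256
gripper_force: 55.0
```

>>> arm_command:
  deltas: [0,0,0,0,0,-0.002,10,0,0,0,0,0,-0.004,10,0,0,0,0,0,-0.004,10,0,0,0,0,0,-0.004,10,0,0,0,0,0,-0.004,10]

```text
clock: 6.35
position: [0.4839, 0.0413, 0.1269]
ee_rot: [2.344, 2.089, 0.005]
force: [-3.5, -0.9, 19.3]
width: 0.258
gripper_force: 55.0
```

Block 3 is pressed too. I'll lift, carry the tamper back above its spot and check the bed.

>>> arm_command:
  deltas: [0,0,0,0,0,0.03,10,0,0,0,0,0,0.062,10,0,0,0,0.02,-0.001,0.062,10,0,0,0,0.06,-0.003,0.062,10,0,0,0,0.105,-0.005,0.062,10,0,0,0,0.15,-0.008,0.062,10,0,0,0,0.19,-0.01,0.062,10,0,0,0,0.213,-0.011,0.062,10,0,0,0,0.213,-0.011,0.062,10,0,0,0,0.213,-0.011,0.062,10]

```text
clock: 7.35
position: [0.6948, 0.03, 0.1859]
ee_rot: [-2.345, -2.09, 0.002]
force: [-0.6, 0.5, -4.3]
width: 0.257
gripper_force: 55.0
```

```bash
python3 - <<'E'
from h import *
im=optics.get_image('side');w=optics.get_image('wrist')
a=cv2.resize(im[215:295,235:325],(540,480),interpolation=cv2.INTER_CUBIC)
b=cv2.resize(w[150:400,0:160],(260,406))
o=np.zeros((480,800,3),np.uint8);o[:,:540]=a;o[:406,540:]=b;cv2.imwrite('pics/bed.png',o)
print(sensors.observe()['position'])
E
```

```text
[0.69418253 0.03014049 0.18647629]
```

View pics/bed.png

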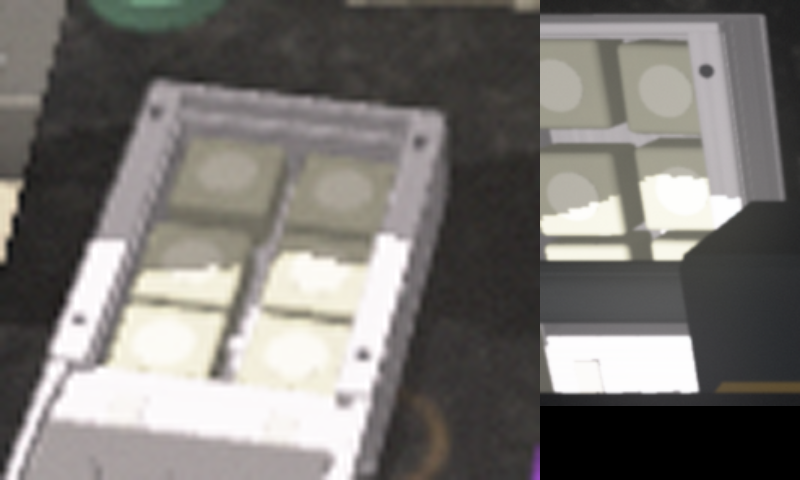

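The bed crop shows all six blocks level in a tidy grid. Now I'll set the tamper down.

>>> arm_command:
  deltas: [0,0,0,0,0,-0.04,10,0,0,0,0,0,-0.07,10,0,0,0,0,0,-0.08,10,0,0,0,0,0,-0.084,10,0,0,0,0,0,-0.0865,10,0,0,0,0,0,-0.0865,10,0,0,0,0,0,-0.0865,10]

```text
clock: 8.15
position: [0.6961, 0.03, 0.1017]
ee_rot: [2.344, 2.089, 0.003]
force: [0.8, -0.8, -3.8]
width: 0.255
gripper_force: 55.0
```

>>> arm_command:
  deltas: [0,0,0,0,0,-0.001,10,0,0,0,0,0,-0.002,10,0,0,0,0,0,-0.003,10,0,0,0,0,0,-0.003,10]

```text
clock: 8.55
position: [0.6961, 0.03, 0.099]
ee_rot: [2.344, 2.089, 0.003]
force: [-2.5, 0.4, 5.8]
width: 0.257
gripper_force: 55.0
```

>>> arm_command:
  deltas: [0,0,0,0,0,0.001,60,0,0,0,0,0,0.001,60,0,0,0,0,0,0.001,60,0,0,0,0,0,0.001,60,0,0,0,0,0,0.001,60,0,0,0,0,0,0.04,60,0,0,0,0,0,0.08,60,0,0,0,0,0,0.1,60,0,0,0,0,0,0.1,0,0,0,0,0,0,0.1,0]

```text
clock: 9.55
position: [0.6952, 0.03, 0.1973]
ee_rot: [2.345, 2.09, 0.001]
force: [0.7, 0.4, -1.1]
width: 0.527
gripper_force: 0.0
```

>>> arm_command:
  deltas: [0,0,0,-0.045,0,0,0,0,0,0,-0.09,0,0,0,0,0,0,-0.135,0,0,0,0,0,0,-0.18,0,0,0,0,0,0,-0.22,-0.02,0,0,0,0,0,-0.236,-0.06,0,0,0,0,0,-0.236,-0.105,0,0,0,0,0,-0.236,-0.15,0,0,0,0,0,-0.236,-0.195,0,0,0,0,0,-0.236,-0.24,0,0,0,0,0,-0.236,-0.275,0,0,0,0,0,-0.236,-0.29,0,0,0,0,0,-0.236,-0.29,0,0,0,0,0,-0.236,-0.29,0,0]

```text
clock: 10.95
position: [0.4586, -0.2592, 0.1961]
ee_rot: [-2.344, -2.089, 0.001]
force: [-0.8, 0.1, -0.1]
width: 0.002
gripper_force: 0.0
```

```bash
python3 - <<'E'
from h import *
s=sensors.observe();print(s['position'],s['width'],s['force'])
im=optics.get_image('side');crop(im,200,190,240,180,10/3,'pics/s2.png')
E
```

```text
[ 0.45858127 -0.25921756  0.19605387] 0.0017616606611006976 [-0.7701415   0.14790259 -0.05240021]
```

View pics/s2.png

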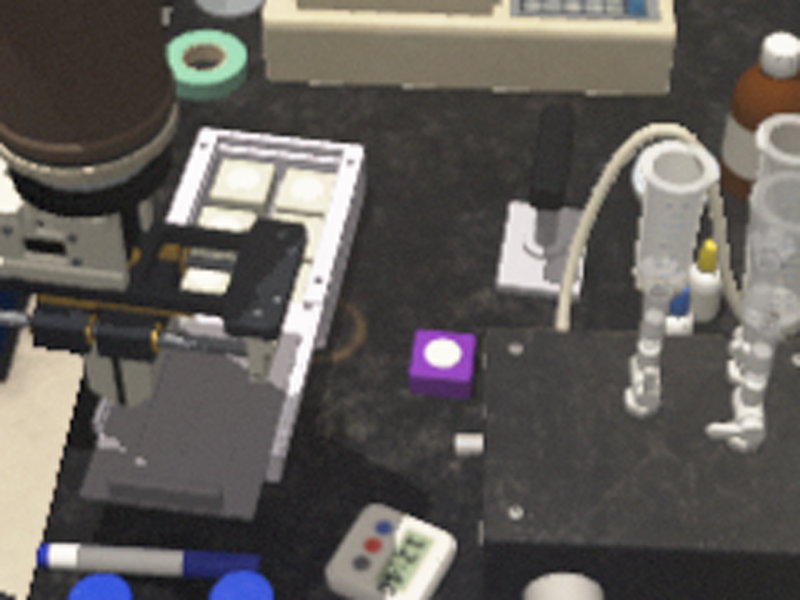

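The tamper stands upright at (545,215). The closed fingers are behind the rib, and the pen lies low beneath them. I'll lower to rib height.

>>> arm_command:
  deltas: [0,0,0,0.001,0,-0.04,0,0,0,0,0.001,0,-0.08,0,0,0,0,0.001,0,-0.115,0,0,0,0,0.001,0,-0.131,0,0,0,0,0.001,0,-0.131,0,0,0,0,0.001,0,-0.131,0]

```text
clock: 11.6
position: [0.4605, -0.259, 0.0665]
ee_rot: [-2.343, -2.092, -0.0]
force: [0.6, -0.5, 0.8]
width: 0.013
gripper_force: 0.0
```

>>> arm_command:
  deltas: [0,0,0,0.0011,0.0099,-0.001,0,0,0,0,0.0023,0.0199,-0.001,0,0,0,0,0.0034,0.0298,-0.001,0,0,0,0,0.0045,0.0397,-0.001,0,0,0,0,0.0057,0.0497,-0.001,0,0,0,0,0.0068,0.0596,-0.001,0,0,0,0,0.0068,0.0596,-0.001,0]

```text
clock: 12.3
position: [0.4673, -0.1983, 0.0652]
ee_rot: [-2.342, -2.093, -0.001]
force: [-1.1, 0.2, 1.0]
width: 0.006
gripper_force: 0.0
```

>>> arm_command:
  deltas: [0,0,0,0.0014,0.0119,0,0,0,0,0,0.0027,0.0238,0,0,0,0,0,0.0041,0.0358,0,0,0,0,0,0.0054,0.0477,0,0,0,0,0,0.0068,0.0596,0,0,0,0,0,0.0082,0.0715,0,0,0,0,0,0.0095,0.0835,0,0,0,0,0,0.0109,0.0954,0,0,0,0,0,0.0125,0.1093,0,0,0,0,0,0.0125,0.1093,0,0]

```text
clock: 13.3
position: [0.4798, -0.0885, 0.0652]
ee_rot: [-2.341, -2.093, -0.001]
force: [-0.9, -0.1, -0.6]
width: 0.006
gripper_force: 0.0
```

```bash
python3 - <<'E'
from h import *
s=sensors.observe();p=s['position'];print(p,s['force'],'local x',(p[0]-.4915)*.1132+(p[1]-.0157)*.9936)
crop(optics.get_image('side'),200,190,240,180,10/3,'pics/s3.png')
E
```

```text
[ 0.47981048 -0.08848223  0.06516603] [-0.86149363 -0.0858858  -0.63909544] local x -0.1048387158961295
```

View pics/s3.png

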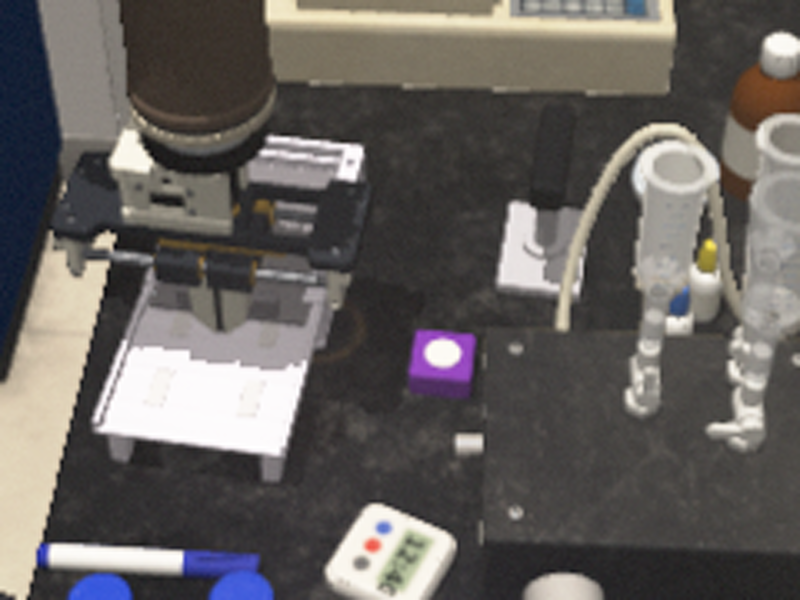

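The cover is sliding in its grooves with about 20 mm left. I'll push it gently to the stop.

>>> arm_command:
  deltas: [0,0,0,0.0006,0.005,0,0,0,0,0,0.0011,0.0099,0,0,0,0,0,0.0017,0.0149,0,0,0,0,0,0.002,0.018,0,0,0,0,0,0.002,0.018,0,0]

```text
clock: 13.85
position: [0.4816, -0.0726, 0.0653]
ee_rot: [-2.344, -2.091, -0.0]
force: [-0.7, 0.6, -0.4]
width: 0.006
gripper_force: 0.0
```

>>> arm_command:
  deltas: [0,0,0,0.0002,0.0015,0,0,0,0,0,0.0003,0.003,0,0,0,0,0,0.0003,0.003,0,0]

```text
clock: 14.15
position: [0.4818, -0.07, 0.0652]
ee_rot: [2.345, 2.09, 0.0]
force: [0.1, -0.2, 0.4]
width: 0.005
gripper_force: 0.0
```

>>> arm_command:
  deltas: [0,0,0,0.0002,0.0015,0,0,0,0,0,0.0003,0.003,0,0,0,0,0,0.0003,0.003,0,0]

```text
clock: 14.45
position: [0.4823, -0.0683, 0.0653]
ee_rot: [2.345, 2.088, -0.001]
force: [0.1, -4.8, 0.3]
width: 0.006
gripper_force: 2.5
```

>>> arm_command:
  deltas: [0,0,0,0.0002,0.0015,0,0,0,0,0,0.0003,0.003,0,0,0,0,0,0.0003,0.003,0,0]

```text
clock: 14.75
position: [0.4823, -0.0681, 0.0654]
ee_rot: [2.346, 2.084, -0.004]
force: [-1.7, -15.3, 0.4]
width: 0.006
gripper_force: 7.5
```

The cover is hard against its stop: 15 N, with no further travel, at the predicted place. I'll back off, rise and check.

>>> arm_command:
  deltas: [0,0,0,-0.001,-0.01,0,0,0,0,0,-0.004,-0.03,0,0,0,0,0,-0.004,-0.035,0.04,0,0,0,0,-0.004,-0.07,0.08,0,0,0,0,-0.004,-0.11,0.12,0,0,0,0,-0.004,-0.11,0.12,0,0,0,0,-0.004,-0.11,0.12,0]

```text
clock: 15.45
position: [0.479, -0.1755, 0.1864]
ee_rot: [2.346, 2.086, 0.003]
force: [-0.7, 0.9, -0.3]
width: 0.004
gripper_force: 0.0
```

```bash
python3 - <<'E'
from h import *
im=optics.get_image('side');c=optics.calibration('side')
C=np.array([.4915,.0157,0]);a=np.radians(83.5);X=np.array([np.cos(a),np.sin(a),0]);Y=np.array([-X[1],X[0],0])
b=[C+X*x+Y*y+[0,0,.058] for x,y in((-.075,.035),(-.075,-.035),(-.067,-.035),(-.067,.035))]
print(proj('side',b,c).round(1).tolist())
cv2.polylines(im,[proj('side',b,c).round().astype(int)],True,(0,0,255),1)
crop(im,210,190,240,180,10/3,'pics/s4.png')
E
```

```text
[[254.3, 271.0], [284.7, 274.7], [285.5, 272.2], [255.2, 268.5]]
```

View pics/s4.png

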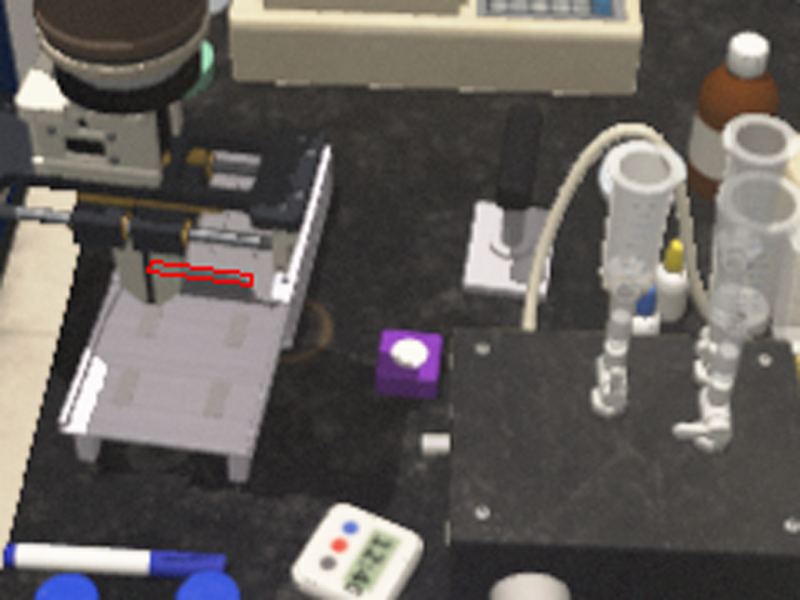

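The rib sits on its home outline at (150–252, 262–285). The tamper is upright, the bystanders haven't moved, and the arm touches nothing.

```bash
python3 -c "
from cell import arm
print(arm.sign_off())"
```

```text
the job is handed in; nothing more can be done
None
```

I handed the job in at about 15 s on the robot's clock: all six blocks tamped flat, the cover pushed hard against its stop, the tamper left standing upright on the worktop, and the bystanders not moved; the hand-in gave no verdict.

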